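# Unlock the instrument drawer and fetch the moisture meter

### The arm

A 7-joint arm with a two-finger parallel gripper is mounted at the origin on the work surface. World frame = base frame: x ahead of the robot, y to its left, z up, the work surface at z = 0. Lengths are in m, angles in rad, forces in N, time in s.
With the tool pointing down it reaches from about 0.4 to 0.925 m from the base axis. Payload 4.1 kg.
Tool frame: the origin (TCP) lies at the very end of the fingers, on their centre line; the grasp point (between the pads) lies 19 mm behind it; z points along the fingers, y is the line along which they close (so a half turn about z gives the same grasp; the last joint's range is limited). The gripper opens to 85 mm and grips with 20 to 120 N. Pads are 22 mm wide; open, the fingers measure 114 mm over their backs; the gripper's body (76 mm by 85 mm) begins 54 mm behind the grasp point. The pads swing forward as they close: fully open they stand 13 mm farther back than shut.
Start: joints at [-1.449, 0.398, 0.045, 1.537, -0.019, 1.207, -0.051], TCP at [0.142, 0.634, 0.231] pointing down, gripper open.
Joint ranges: [-2.82, 2.82], [-0.49, 2.23], [-1.37, 1.46], [0, 2.46], [-1.36, 4.5], [0.23, 2], [-2.94, 2.94]. Speed limits (rad/s): [2.57, 2.57, 3.14, 3.14, 3.14, 3.14, 3.14].

### API

Orientations are given as a unit quaternion [x, y, z, w].
In Python, from cell import env gives the robot as it stands. The module is installed in compiled form; this text tells all that it offers.
- The arm moves only by the tool move_arm, never from a script. Its argument "plan" is a list that holds one entry, the list of rows, each a list of 6 numbers: the shift along the world's x, y, z in units of 50 mm (1.0 is 50 mm), then the turn, a rotation vector about the world's x, y, z in units of 6 degrees (1.0 is 6 degrees). A call has 1 to 5 rows; each row is the pose to reach, as a shift and turn from the pose commanded when the call began; what a row does not reach only later rows make up. A row lasts 1/8 s, in which the tool goes at most 62.5 mm and 10.7 degrees, less where a joint would pass 70% of its speed; a pose out of reach is approached as far as the arm can. A call with a gripper value outside its range is refused whole. "jaw" is the closure, from -1 (fully open) to 1 (shut), set as the call begins (left out, the last holds). The fingers move at their own pace and stop on an object; the grip force is fixed at half the most. Time passes only in rows, so rows that repeat a pose let the fingers close. It gives the time, the measured TCP pose, the force, the opening and the grip force at its end, in the units of the state.
- env.state(): the state, without advancing time (a new reading comes with each control period).
- env.capture(name): name is "side" or "top" or "wrist"; returns (picture, depth): 400x640x3 uint8, blue, green, red; 400x640 float32, m along the optical axis (not along the pixel's ray), 0 where there is no reading.
- env.camera_params(name): a dict with "mtx" (3x3 intrinsics, pixels), "D" ([k1, k2, p1, p2, k3] as OpenCV has them; the pictures are not rectified), "R" (3x3) and "t" (3): a world point X has camera coordinates R X + t; the wrist camera has in their place "mount" (4x4, takes a point from camera to tool coordinates, whose origin is the TCP and whose axes are the flange's). Camera axes: x right, y down, z forward; pixel columns grow to the right and rows downward; lengths in m; the calibration is good to about 2 mm. A picture is of the moment at which its call begins: read the wrist's pose just before it. camera_params takes no time and is no camera call.
- env.hand_in(): hands the job in; it is judged then, once.
The state is a dict: "clock": time; "q": joint angles; "joint_velocities": joint speeds; "effort": joint torques, N m; "tool_pos": TCP position; "tcp_rot": TCP orientation; "wrist_force": force on the tool from outside, world axes, zero at the start; "ft_torque": the same for the moment, N m; "gripper_width": finger opening in m; "gripper_force": force on a finger pad.
Only numpy, scipy, OpenCV 4.12 (cv2) and the standard library are available. Lean on these libraries where they do the work, as an engineer would, in place of code of your own. Each camera call takes 0.05 s, during which the arm holds its last target. There are 200 camera calls.

### The job

The moisture meter is in the drawer of the small instrument cabinet, and that drawer is held shut by the red stay under the cabinet's lid, near the lid hinge. Open the lid right back, lift the stay well up, pull the drawer all the way out, then take the meter out and set it down, without dropping it, display upwards in the middle of the cork mat. Leave the lid, stay and drawer open and do not disturb the figurine, bottle and folding rule.

Things in the scene. Friction and masses are not known exactly. Their poses are not given: they have to be found in the camera images.
- cabinet: Grey steel cabinet fixed to the table, 250 (its x) x 240 mm (y), blue lid and drawer front. Origin: centre of its underside. -x is the front, where the drawer slides out; +x the back, with the lid hinge; the front faces roughly world -y (yaw 1.2 to 1.8). Front half (x -125 to 5 mm): flat deck 72 mm high. Rear half: compartment under the lid, 8 mm walls up to 112 mm, floor at 70 mm.
- lid (a joint): Lid angle about the hinge on the cabinet's rear edge, rad: 0 shut, 1.85 fully back against its stop (just past upright). Starts shut or a little ajar. It stays where it is left; 2 to 3 N at its bar moves it.
- lid_hinge (a point): Point on the lid's hinge axis, half-way along it; the axis runs along the cabinet's y, 125 mm behind its origin and 112 mm above the table.
- lid_bar (a point): Centre of the lid's steel T-handle: round bar 12 mm thick, 36 mm long, along the cabinet's y, on a thin stem from the middle of the lid's front edge, 27 mm away. 147 mm from the hinge axis; with the lid shut, 117 mm high and 39 mm clear above the deck. The lid plate is 10 mm thick. Gripped across its two ends the bar turns between the fingers, so the hand can keep pointing down along the arc.
- stay (a joint): Angle of the red locking stay, rad: 0 lying level, its tooth in the slot, drawer locked; the drawer is free above about 0.4; 1.2 is its stop. Starts at or near 0. Lift its free (front) end; it stays where it is left; about 1.5 N at its bar moves it.
- stay_pivot (a point): Pivot of the stay, in a bracket inside the rear compartment, 25 mm in front of the lid hinge axis, 98 mm above the table, 30 mm to the cabinet's +y side of its middle; the axis runs along the cabinet's y.
- stay_bar (a point): Centre of the red round bar at the stay's free end: 12 mm thick, 30 mm long, along the cabinet's y, 65 mm from the pivot towards the cabinet's front; level, it is 98 mm above the table, 28 mm above the compartment floor, 22 mm behind the compartment's front wall. Reached from above once the lid is open. It too turns between fingers that grip its two ends.
- drawer (a joint): Drawer travel, m: 0 shut, 0.125 fully out, along the cabinet's -x. It moves no more than about 2 mm until the stay is lifted. 2 to 4 N pulls it; it stays where it is left.
- drawer_bar (a point): Centre of the drawer's steel T-handle: round cross-bar 12 mm thick, 36 mm long, parallel to the cabinet's y, 50 mm above the table, 32 mm in front of the drawer front, on a thin stem.
- drawer_floor (a point): Centre of the drawer's inner floor, 22 mm above the table; inside the drawer is 141 mm (cabinet x) by 202 mm (y), its side and back walls rise 28 mm above the floor, the front (12 mm thick) 36 mm. It moves with the drawer. When the drawer is shut the cabinet's deck covers it (underside at 62 mm).
- meter_center (a point): Centre of the black moisture meter with a yellow display on top: a box 72 mm (its x) by 34 mm (its y) by 24 mm high, 0.1 to 0.2 kg, display on its +z side. It lies in the front half of the drawer, display up, its long side roughly along the drawer's travel, and rides along with the drawer.
- mat_center (a point): Centre of the top of the cork mat fixed on the table: 170 mm (its x) by 150 mm (its y), 4 mm thick.
- figurine_center (a point): Small carved dark figurine on a 64 x 54 mm wooden plinth, 105 mm tall in all; the point is 50 mm above its foot. Not to be disturbed.
- bottle_center (a point): Amber bottle with red cap, 60 mm across, 140 mm tall; the point is half-way up. Not to be disturbed.
- rule_center (a point): Folded folding rule, 200 x 16 x 15 mm, lying on the table; the point is its centre. Not to be disturbed.
Things that resemble listed ones, but are neither listed nor needed, are in the scene too. Of the things that look like the part that bears mat_center, the largest one is meant.

How it is judged:
By the outcome, as a careful person would: the job done as asked, in the order asked, and still so for the second after the job is handed in, with the robot touching nothing.
It also fails if it takes over 64 s, if anything falls off the work surface, if the arm or the gripper's body presses on something with over 40 N, if the wrist force passes 120 N, or if a joint passes its speed limit or range.

## Working session

There is one attempt and no reset: what is moved stays moved. The work goes in short steps, Python scripts to look and compute and a tool call to move; the robot and the scene stay as the last step left them, time stands still between calls to the robot, and variables do not carry over. Pictures are saved under pics/ and viewed, at most 10 in all, crops included, and the job is handed in when it is done.

Besides the shell and the picture viewer there is one more tool, called after ">>>" in YAML: its name, and indented under it one key for each argument. move_arm: Moves the arm, as the interface text tells. Its arguments: {"type":"object","properties":{"plan":{"type":"array"},"jaw":{"type":"number"}},"required":["plan"]}

```bash
mkdir -p pics; cat > h.py <<'E'
import numpy as np, cv2
from cell import env
from scipy.spatial.transform import Rotation as Ro
def campose(name,st=None):
    p=env.camera_params(name); K=np.array(p["mtx"]);D=np.array(p["D"])
    if "R" in p: R=np.array(p["R"]);t=np.array(p["t"]); return K,D,R.T,-R.T@t
    M=np.array(p["mount"]); Rt=Ro.from_quat(st["tcp_rot"]).as_matrix()
    return K,D,Rt@M[:3,:3],Rt@M[:3,3]+np.array(st["tool_pos"])
def rays(c,px):
    K,D,R,o=c; u=cv2.undistortPoints(np.array(px,float).reshape(-1,1,2),K,D).reshape(-1,2)
    return (R@np.c_[u,np.ones(len(u))].T).T,o
def onplane(c,px,z):
    d,o=rays(c,px); return o+d*((z-o[2])/d[:,2])[:,None]
def bydepth(c,px,dep):
    d,o=rays(c,px); z=np.array([dep[int(round(v)),int(round(u))] for u,v in np.array(px).reshape(-1,2)]); return o+d*z[:,None]
E
python3 - <<'E'
from h import *
s=env.state(); print({k:np.round(v,3) for k,v in s.items()})
for n in("side","top","wrist"):
    im,d=env.capture(n); cv2.imwrite(f"pics/{n}0.png",im); np.save(f"{n}0.npy",d)
    c=campose(n,s); print(n,c[3].round(3),c[2][:,2].round(2),c[0][0,0])
E
```

```text
{'clock': np.float64(0.0), 'q': array([-1.449,  0.399,  0.045,  1.538, -0.019,  1.207, -0.051]), 'joint_velocities': array([-0.001,  0.001,  0.   ,  0.001, -0.   ,  0.002,  0.001]), 'effort': array([ 0.0000e+00, -4.7512e+01,  1.3650e+00, -2.5422e+01,  1.2000e-02,
        9.0000e-03,  0.0000e+00]), 'tool_pos': array([0.142, 0.634, 0.23 ]), 'tcp_rot': array([ 0.11 ,  0.994, -0.001, -0.   ]), 'wrist_force': array([ 0.593, -0.293, -0.866]), 'ft_torque': array([-0.007, -0.018,  0.027]), 'gripper_force': np.float64(0.0), 'gripper_width': np.float64(0.085)}
side [-0.061 -0.963  1.035] [ 0.41  0.65 -0.64] 518.1919105285845
top [ 0.37  -0.011  1.533] [ 0.11 -0.01 -0.99] 461.34505821251395
wrist [0.066 0.652 0.372] [ 0.3  -0.07 -0.95] 348.11058334485176
```

View pics/top0.png

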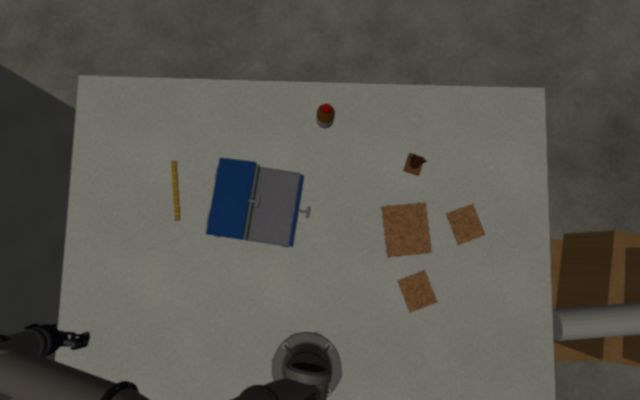

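View pics/side0.png

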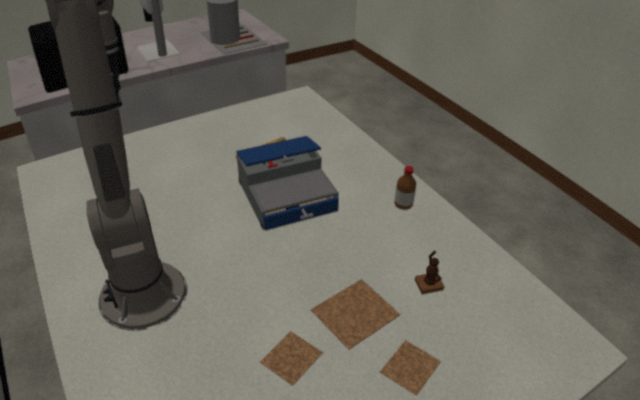

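The top view shows the cabinet near pixel (255,203) with its front to the right (world -y), lid bar at (254,202), drawer bar at (307,212) and the large mat at (407,229). The bottle is at (325,115), the figurine at (414,163) and the rule at (176,190). In the side view the lid is ajar, with a red stay at (272,164).

```bash
python3 - <<'E'
from h import *
c=campose("top"); im=cv2.imread("pics/top0.png"); d=np.load("top0.npy")
hsv=cv2.cvtColor(im,cv2.COLOR_BGR2HSV)
def pts(mask):
    v,u=np.nonzero(mask); k=d[v,u]>0; px=np.c_[u,v][k]; return bydepth(c,px,d)
def clouds(z0,z1,u0,u1,v0,v1,extra=None):
    V,U=np.mgrid[v0:v1,u0:u1]; px=np.c_[U.ravel(),V.ravel()]; P=bydepth(c,px,d); k=(P[:,2]>z0)&(P[:,2]<z1)
    return P[k],px[k]
P,_=clouds(-.1,.05,330,370,250,320); print("table z",np.median(P[:,2]))
# deck
P,px=clouds(.06,.084,245,305,155,255); r=cv2.minAreaRect(P[:,:2].astype(np.float32)); print("deck",r,np.median(P[:,2]))
print(cv2.boxPoints(r).round(3).tolist())
# lid blue
m=((hsv[...,0]>95)&(hsv[...,0]<130)&(hsv[...,1]>120)); m[:, :200]=0; m[:,258:]=0
P=pts(m); A=np.c_[P[:,:2],np.ones(len(P))]; print("lid plane",np.linalg.lstsq(A,P[:,2],rcond=None)[0],P[:,2].min(),P[:,2].max())
r=cv2.minAreaRect(P[:,:2].astype(np.float32));print("lid",r, cv2.boxPoints(r).round(3).tolist())
# mat etc
m=((hsv[...,0]<20)&(hsv[...,1]>80)).astype(np.uint8); m[:,:360]=0;m[:,500:]=0
for q in cv2.findContours(m,0,2)[0]:
    if cv2.contourArea(q)<150: continue
    Q=onplane(c,q.reshape(-1,2),.004); r=cv2.minAreaRect(Q[:,:2].astype(np.float32)); print("mat?",r)
for n,px in dict(dbar=(307,212),lbar=(254,202)).items(): print(n,bydepth(c,[px],d))
P,px=clouds(.03,.075,303,315,203,222); print("dbar cloud",P.min(0),P.max(0),P.mean(0)); print(px.min(0),px.max(0))
for n,(a,b,e,f) in dict(bottle=(310,345,95,132),fig=(400,430,148,180),rule=(168,184,158,224)).items():
    P,_=clouds(.008,.2,a,b,e,f); print(n,P.min(0).round(3),P.max(0).round(3))
E
```

```text
table z 0.001478242541651964
deck ((0.5073580145835876, 0.10629226267337799), (0.14238999783992767, 0.24004296958446503), 82.41153717041016) 0.07261834336324957
[[0.3790000081062317, 0.052000001072883606], [0.6169999837875366, 0.019999999552965164], [0.6359999775886536, 0.16099999845027924], [0.39800000190734863, 0.19300000369548798]]
lid plane [-0.03135069 -0.22664643  0.20693033] 0.11725840918154584 0.15612222741716475
lid ((0.5236468315124512, 0.23882466554641724), (0.11523070931434631, 0.23540520668029785), 82.39605712890625) [[0.39899998903274536, 0.19699999690055847], [0.6330000162124634, 0.16599999368190765], [0.6480000019073486, 0.2800000011920929], [0.41499999165534973, 0.31200000643730164]]
mat? ((0.2457362711429596, -0.3582017421722412), (0.11019271612167358, 0.09664727002382278), 22.02126121520996)
mat? ((0.46911442279815674, -0.5196225643157959), (0.10980681329965591, 0.09705962240695953), 21.117216110229492)
mat? ((0.4465368986129761, -0.3226225972175598), (0.1677057296037674, 0.1478741466999054), 6.921845436096191)
mat? ((0.6666495203971863, -0.3500550091266632), (0.05638457089662552, 0.06332796066999435), 72.0044174194336)
dbar [[0.49219345 0.00665139 0.05210958]]
lbar [[0.51812898 0.17496263 0.07604466]]
dbar cloud [ 0.47593201 -0.00285463  0.0461988 ] [0.51174187 0.01965535 0.06321605] [0.4931815  0.00582585 0.0554    ]
[303 206] [310 217]
bottle [ 0.775 -0.111  0.008] [0.891 0.006 0.147]
fig [ 0.614 -0.395  0.008] [ 0.72  -0.301  0.113]
rule [0.459 0.417 0.008] [0.658 0.466 0.028]
```

```bash
python3 - <<'E'
import cv2
a=cv2.imread("pics/top0.png")[145:260,195:325]; b=cv2.imread("pics/side0.png")[125:235,225:350]
a=cv2.convertScaleAbs(cv2.resize(a,(400,354),interpolation=2),alpha=1.8);b=cv2.convertScaleAbs(cv2.resize(b,(400,354),interpolation=2),alpha=1.5)
cv2.imwrite("pics/crop0.png",cv2.hconcat([a,b]))
E
```

```text
(no output)
```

View pics/crop0.png

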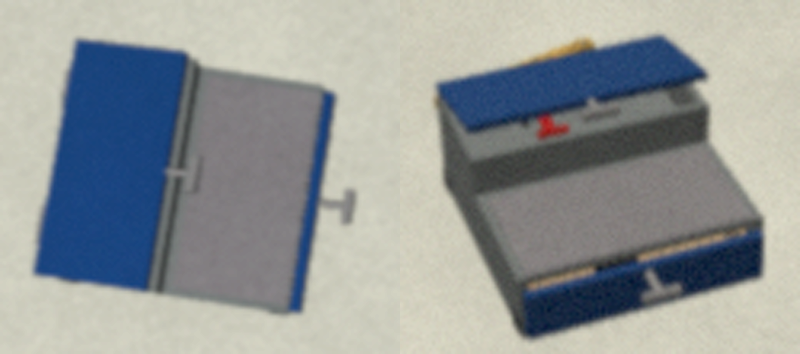

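The crops show the lid ajar with its bar over the compartment's front wall, the drawer bar in front, and the stay on the robot side (+y of the cabinet), so yaw is about 1.437. The deck rear edge and the lid edge both put the origin at about (0.515, 0.172), so they agree. I'm moving over the lid bar.

>>> move_arm:
  plan:
    - [[0.5, -0.65, 0.05, 0, 0, -0.95], [1.0, -1.3, 0.1, 0, 0, -1.9], [1.5, -1.95, 0.15, 0, 0, -2.85], [2.0, -2.6, 0.2, 0, 0, -3.8], [2.5, -3.25, 0.25, 0, 0, -4.75]]
  jaw: -1

```text
clock: 0.78
tool_pos: [0.2682, 0.4703, 0.2437]
tcp_rot: [0.353, 0.936, -0.0, 0.0]
wrist_force: [-0.1, -0.3, -0.2]
gripper_width: 0.0854
gripper_force: 0.0
```

>>> move_arm:
  plan:
    - [[0.5, -0.65, 0.05, 0, 0, -0.95], [1.0, -1.3, 0.1, 0, 0, -1.9], [1.5, -1.95, 0.15, 0, 0, -2.85], [2.0, -2.6, 0.2, 0, 0, -3.8], [2.5, -3.25, 0.25, 0, 0, -4.75]]

```text
clock: 1.4
tool_pos: [0.3937, 0.307, 0.2566]
tcp_rot: [0.574, 0.819, 0.0, 0.0]
wrist_force: [1.5, -0.1, 0.4]
gripper_width: 0.0855
gripper_force: 0.0
```

>>> move_arm:
  plan:
    - [[0.5, -0.65, 0.05, 0, 0, -0.95], [1.0, -1.3, 0.1, 0, 0, -1.9], [1.5, -1.95, 0.15, 0, 0, -2.85], [2.0, -2.6, 0.2, 0, 0, -3.8], [2.4, -3.2, 0.2, 0, 0, -4.65]]

```text
clock: 2.02
tool_pos: [0.5135, 0.1466, 0.2668]
tcp_rot: [0.754, 0.656, 0.0, 0.0]
wrist_force: [0.8, 0.3, 0.1]
gripper_width: 0.0853
gripper_force: 0.0
```

```bash
python3 - <<'E'
from h import *
s=env.state(); im,d=env.capture("wrist"); cv2.imwrite("pics/w1.png",im); np.save("w1.npy",d); np.save("w1s.npy",np.r_[s["tool_pos"],s["tcp_rot"]])
print({k:np.round(s[k],3) for k in("clock","q","tool_pos","tcp_rot")}); print(Ro.from_quat(s["tcp_rot"]).as_matrix().round(3)); print(np.array(env.camera_params("wrist")["mount"]).round(3))
E
```

```text
{'clock': np.float64(2.025), 'q': array([-0.874,  0.188,  0.597,  1.778, -0.112,  1.208, -0.384]), 'tool_pos': array([0.514, 0.147, 0.267]), 'tcp_rot': array([0.754, 0.656, 0.   , 0.   ])}
[[ 0.138  0.99   0.001]
 [ 0.99  -0.138  0.   ]
 [ 0.     0.001 -1.   ]]
[[ 0.    -0.952 -0.307  0.079]
 [ 1.     0.001 -0.001  0.001]
 [ 0.001 -0.307  0.952 -0.142]
 [ 0.     0.     0.     1.   ]]
```

View pics/w1.png

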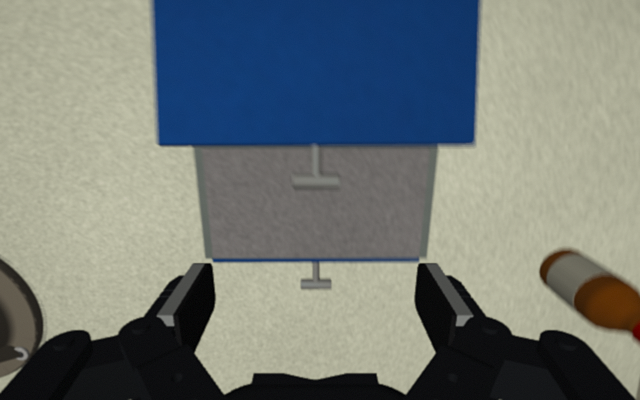

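The wrist view shows the lid bar at (316,182) and the drawer bar at (316,284), both square to the image.

```bash
python3 - <<'E'
from h import *
a=np.load("w1s.npy"); c=campose("wrist",dict(tool_pos=a[:3],tcp_rot=a[3:])); d=np.load("w1.npy")
print("lid bar ray@.15",onplane(c,[(316,182)],.15).round(4),"depth",bydepth(c,[(316,182),(298,182),(334,182)],d).round(4).tolist())
print("ends@.15",onplane(c,[(292,182),(341,182)],.15).round(4).tolist())
print("dbar@.052",onplane(c,[(316,284),(301,284),(331,284)],.052).round(4).tolist(),bydepth(c,[(316,284)],d).round(4))
print("lid corners",bydepth(c,[(162,141),(472,141)],d).round(4).tolist())
t=campose("top"); print("top ray",onplane(t,[(259,202)],.15))
E
```

```text
lid bar ray@.15 [[0.5167 0.1555 0.15  ]] depth [[0.5168, 0.1567, 0.1544], [0.5034, 0.1586, 0.1547], [0.5303, 0.1546, 0.1539]]
ends@.15 [[0.4984, 0.158, 0.15], [0.5357, 0.1528, 0.15]]
dbar@.052 [[0.4966, 0.0068, 0.052], [0.4792, 0.0093, 0.052], [0.514, 0.0044, 0.052]] [[0.4969 0.0087 0.055 ]]
lid corners [[0.4071, 0.2022, 0.1483], [0.6365, 0.1703, 0.1479]]
top ray [[0.51096243 0.15053971 0.15      ]]
```

>>> move_arm:
  plan:
    - [[0.06, 0.2, -0.8, 0, 0, 0], [0.06, 0.2, -1.6, 0, 0, 0], [0.06, 0.2, -2.2, 0, 0, 0], [0.06, 0.2, -2.75, 0, 0, 0], [0.06, 0.2, -2.75, 0, 0, 0]]

```text
clock: 2.7
tool_pos: [0.5137, 0.1578, 0.1271]
tcp_rot: [0.753, 0.658, -0.002, -0.0]
wrist_force: [0.6, 0.2, -0.5]
gripper_width: 0.0855
gripper_force: 0.0
```

>>> move_arm:
  plan:
    - [[0, 0, 0, 0, 0, 0], [0, 0, 0, 0, 0, 0], [0, 0, 0, 0, 0, 0], [0, 0, 0, 0, 0, 0], [0, 0, 0, 0, 0, 0]]
  jaw: 1

```text
clock: 3.32
tool_pos: [0.515, 0.1592, 0.1289]
tcp_rot: [0.752, 0.659, -0.0, -0.0]
wrist_force: [-1.8, -0.8, 0.9]
gripper_width: 0.0343
gripper_force: 59.5
```

>>> move_arm:
  plan:
    - [[0.013, 0.097, 0.302, 0, 0, 0], [0.03, 0.225, 0.59, 0, 0, 0], [0.051, 0.384, 0.866, 0, 0, 0], [0.076, 0.571, 1.12, 0, 0, 0], [0.104, 0.786, 1.356, 0, 0, 0]]

```text
clock: 3.95
tool_pos: [0.5203, 0.199, 0.1974]
tcp_rot: [0.752, 0.659, -0.0, -0.0]
wrist_force: [-0.9, -0.2, -5.3]
gripper_width: 0.0341
gripper_force: 60.1
```

>>> move_arm:
  plan:
    - [[0.032, 0.237, 0.208, 0, 0, 0], [0.066, 0.494, 0.39, 0, 0, 0], [0.102, 0.771, 0.542, 0, 0, 0], [0.141, 1.062, 0.664, 0, 0, 0], [0.181, 1.363, 0.753, 0, 0, 0]]

```text
clock: 4.58
tool_pos: [0.5293, 0.2675, 0.2348]
tcp_rot: [0.752, 0.659, -0.0, -0.0]
wrist_force: [-2.7, -2.0, -3.7]
gripper_width: 0.0346
gripper_force: 59.9
```

>>> move_arm:
  plan:
    - [[0.041, 0.31, 0.056, 0, 0, 0], [0.083, 0.624, 0.078, 0, 0, 0], [0.124, 0.938, 0.065, 0, 0, 0], [0.166, 1.249, 0.019, 0, 0, 0], [0.2, 1.5, -0.05, 0, 0, 0]]

```text
clock: 5.2
tool_pos: [0.5395, 0.3443, 0.2327]
tcp_rot: [0.752, 0.659, 0.001, -0.001]
wrist_force: [-5.4, -1.6, 2.4]
gripper_width: 0.0339
gripper_force: 59.2
```

>>> move_arm:
  plan:
    - [[0.01, 0.06, -0.02, 0, 0, 0], [0.01, 0.06, -0.02, 0, 0, 0]]

```text
clock: 5.45
tool_pos: [0.5399, 0.3473, 0.2317]
tcp_rot: [0.752, 0.66, 0.001, -0.001]
wrist_force: [-5.6, 1.1, 5.5]
gripper_width: 0.0342
gripper_force: 59.4
```

>>> move_arm:
  plan:
    - [[0, 0, 0, 0, 0, 0], [0, 0, 0, 0, 0, 0], [0, 0, 0.5, 0, 0, 0], [0, 0, 1.2, 0, 0, 0], [0, 0, 1.7, 0, 0, 0]]
  jaw: -1

```text
clock: 6.08
tool_pos: [0.5414, 0.3443, 0.3175]
tcp_rot: [0.753, 0.659, 0.002, 0.001]
wrist_force: [0.7, 1.0, -0.8]
gripper_width: 0.0853
gripper_force: 0.0
```

>>> move_arm:
  plan:
    - [[-0.3, -0.9, 0, 0, 0, 0], [-0.6, -1.9, 0, 0, 0, 0], [-0.94, -2.9, 0, 0, 0, 0], [-0.94, -2.9, -0.4, 0, 0, 0], [-0.94, -2.9, -0.4, 0, 0, 0]]

```text
clock: 6.7
tool_pos: [0.4927, 0.1988, 0.295]
tcp_rot: [0.753, 0.658, -0.0, -0.0]
wrist_force: [-0.4, 0.7, 0.5]
gripper_width: 0.0856
gripper_force: 0.0
```

```bash
python3 - <<'E'
from h import *
s=env.state(); im,d=env.capture("wrist"); 
c=campose("wrist",s); print(s["clock"],s["tool_pos"].round(4),s["q"].round(3))
hsv=cv2.cvtColor(im,cv2.COLOR_BGR2HSV); m=(((hsv[...,0]<8)|(hsv[...,0]>172))&(hsv[...,1]>150)&(hsv[...,2]>60)).astype(np.uint8)
for q in cv2.findContours(m,0,2)[0]:
    if cv2.contourArea(q)<60: continue
    print(cv2.boundingRect(q)); Q=onplane(c,q.reshape(-1,2),.098); print("at .098",Q.min(0).round(4),Q.max(0).round(4))
v,u=np.nonzero(m); P=bydepth(c,np.c_[u,v],d); k=(P[:,2]>.08)&(P[:,2]<.13); P=P[k]; print("red cloud",P.min(0).round(4),P.max(0).round(4))
im2,d2=env.capture("side"); im3,_=env.capture("top")
cv2.imwrite("pics/m2.png",cv2.hconcat([cv2.resize(im,(480,300)),cv2.resize(cv2.convertScaleAbs(im2[100:240,200:360],alpha=1.5),(320,300))]))
E
```

```text
6.7 [0.4927 0.1988 0.295 ] [-0.977  0.16   0.586  1.741 -0.093  1.268 -0.503]
(623, 339, 17, 30)
at .098 [ 0.8276 -0.0976  0.098 ] [ 0.8511 -0.0536  0.098 ]
(297, 92, 31, 69)
at .098 [0.4774 0.207  0.098 ] [0.5078 0.2732 0.098 ]
red cloud [ 0.4777 -0.045   0.0972] [0.8224 0.2733 0.1299]
```

View pics/m2.png

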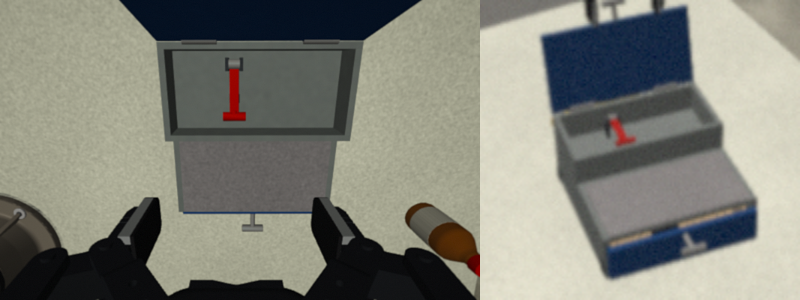

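The stay bar is centred at (0.4926, 0.2125, 0.098), as the sizes given predict, and the lid stands fully back. I'm descending on it.

>>> move_arm:
  plan:
    - [[0, 0.27, -0.5, 0, 0, 0], [0, 0.27, -1.5, 0, 0, 0], [0, 0.27, -2.5, 0, 0, 0], [0, 0.27, -3.2, 0, 0, 0], [0, 0.27, -3.5, 0, 0, 0]]

```text
clock: 7.48
tool_pos: [0.4926, 0.2135, 0.1191]
tcp_rot: [0.752, 0.659, -0.001, 0.0]
wrist_force: [0.5, -0.4, 0.5]
gripper_width: 0.0857
gripper_force: 0.0
```

>>> move_arm:
  plan:
    - [[0, 0, -0.3, 0, 0, 0], [0, 0, -0.6, 0, 0, 0], [0, 0, -0.76, 0, 0, 0], [0, 0, -0.76, 0, 0, 0]]

```text
clock: 7.98
tool_pos: [0.493, 0.2131, 0.0826]
tcp_rot: [0.752, 0.659, -0.0, 0.0]
wrist_force: [0.2, -1.2, -0.0]
gripper_width: 0.0853
gripper_force: 0.0
```

>>> move_arm:
  plan:
    - [[0, 0, 0, 0, 0, 0], [0, 0, 0, 0, 0, 0], [0, 0, 0, 0, 0, 0], [0, 0, 0, 0, 0, 0], [0, 0, 0, 0, 0, 0]]
  jaw: 1

```text
clock: 8.6
tool_pos: [0.4922, 0.2134, 0.083]
tcp_rot: [0.752, 0.659, -0.001, -0.001]
wrist_force: [-4.1, -0.9, 5.1]
gripper_width: 0.0284
gripper_force: 58.9
```

>>> move_arm:
  plan:
    - [[0.007, 0.052, 0.284, 0.66, -0.09, 0], [0.022, 0.165, 0.557, 1.32, -0.18, 0], [0.044, 0.332, 0.804, 1.98, -0.26, 0], [0.073, 0.55, 1.014, 2.65, -0.35, 0], [0.107, 0.806, 1.177, 3.3, -0.44, 0]]

```text
clock: 9.22
tool_pos: [0.4965, 0.2467, 0.1395]
tcp_rot: [0.742, 0.649, 0.127, -0.113]
wrist_force: [-6.4, -8.7, 1.6]
gripper_width: 0.028
gripper_force: 59.5
```

>>> move_arm:
  plan:
    - [[0, 0, 0, 0, 0, 0], [0, 0, 0, 0, 0, 0]]

```text
clock: 9.48
tool_pos: [0.4969, 0.2481, 0.1402]
tcp_rot: [0.742, 0.648, 0.127, -0.113]
wrist_force: [-5.7, -11.0, 7.6]
gripper_width: 0.0279
gripper_force: 60.6
```

>>> move_arm:
  plan:
    - [[0, 0, 0, 0, 0, 0], [0, 0, 0, 0, 0, 0], [-0.03, -0.2, 0.55, 0, 0, 0], [-0.06, -0.45, 1.2, 0, 0, 0], [-0.09, -0.68, 1.88, 0, 0, 0]]
  jaw: -1

```text
clock: 10.1
tool_pos: [0.4941, 0.2196, 0.2367]
tcp_rot: [0.74, 0.649, 0.131, -0.114]
wrist_force: [0.4, -0.3, 0.9]
gripper_width: 0.0858
gripper_force: 0.0
```

>>> move_arm:
  plan:
    - [[0, -1, 0, -0.7, 0.09, 0], [0.02, -2, 0, -1.4, 0.18, 0], [0.05, -3, 0, -2.1, 0.27, 0], [0.07, -3.8, -0.2, -2.8, 0.36, 0], [0.09, -4.1, -0.6, -3.3, 0.44, 0]]

```text
clock: 10.72
tool_pos: [0.4998, 0.013, 0.2061]
tcp_rot: [0.753, 0.658, 0.001, 0.002]
wrist_force: [0.3, -0.0, -0.7]
gripper_width: 0.0854
gripper_force: 0.0
```

```bash
python3 - <<'E'
from h import *
s=env.state(); im,d=env.capture("wrist"); im2,d2=env.capture("side")
print(s["clock"],s["tool_pos"].round(4),s["q"].round(3),s["tcp_rot"].round(3))
cv2.imwrite("pics/m3.png",cv2.hconcat([cv2.resize(im,(480,300)),cv2.resize(cv2.convertScaleAbs(im2[100:240,200:360],alpha=1.5),(320,300))]))
c=campose("wrist",s); np.save("w3.npy",d)
V,U=np.mgrid[0:400:2,150:500:2]; px=np.c_[U.ravel(),V.ravel()]; P=bydepth(c,px,d)
k=(P[:,2]>.035)&(P[:,2]<.07)&(abs(P[:,0]-.497)<.035)&(P[:,1]<.016)&(P[:,1]>-.02); print("dbar",P[k].min(0).round(4),P[k].max(0).round(4),k.sum())
hsv=cv2.cvtColor(im2,cv2.COLOR_BGR2HSV); m=((hsv[...,0]<8)|(hsv[...,0]>172))&(hsv[...,1]>150); m[:, :220]=0;m[:,340:]=0
v,u=np.nonzero(m); P=bydepth(campose("side"),np.c_[u,v],d2); print("stay red z",P[:,2].min(),P[:,2].max(),P[P[:,2].argmax()])
E
```

```text
10.725 [0.4998 0.013  0.2061] [-0.627  0.172  0.579  1.934 -0.105  1.063 -0.138] [0.753 0.658 0.001 0.002]
dbar [0.4784 0.0015 0.0512] [0.5126 0.0159 0.0563] 125
stay red z 0.083113892548492 0.1548894436027639 [0.49193129 0.23294176 0.15488944]
```

View pics/m3.png

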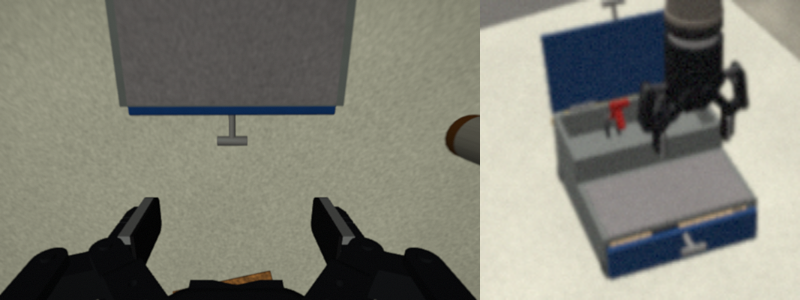

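The stay is raised at about 1.0 rad and the drawer bar is at (0.496, 0.0075). I'm descending on the drawer bar.

>>> move_arm:
  plan:
    - [[-0.07, -0.1, -1, 0, 0, 0], [-0.07, -0.1, -2, 0, 0, 0], [-0.07, -0.1, -2.8, 0, 0, 0], [-0.07, -0.1, -3.5, 0, 0, 0], [-0.07, -0.1, -3.5, 0, 0, 0]]

```text
clock: 11.45
tool_pos: [0.4926, 0.0109, 0.0283]
tcp_rot: [0.752, 0.66, -0.002, -0.002]
wrist_force: [0.6, 0.1, 1.0]
gripper_width: 0.0856
gripper_force: 0.0
```

>>> move_arm:
  plan:
    - [[0, 0, 0, 0, 0, 0], [0, 0, 0, 0, 0, 0], [0, 0, 0, 0, 0, 0], [0, 0, 0, 0, 0, 0], [0, 0, 0, 0, 0, 0]]
  jaw: 1

```text
clock: 12.08
tool_pos: [0.4953, 0.01, 0.0322]
tcp_rot: [0.752, 0.659, 0.001, -0.0]
wrist_force: [-2.9, 0.1, 9.0]
gripper_width: 0.0341
gripper_force: 58.8
```

>>> move_arm:
  plan:
    - [[-0.03, -0.2, 0, 0, 0, 0], [-0.06, -0.45, 0, 0, 0, 0], [-0.09, -0.7, 0, 0, 0, 0], [-0.13, -0.95, 0, 0, 0, 0], [-0.16, -1.2, 0, 0, 0, 0]]

```text
clock: 12.7
tool_pos: [0.4874, -0.0499, 0.0322]
tcp_rot: [0.752, 0.659, 0.001, -0.001]
wrist_force: [-2.7, 1.9, 8.8]
gripper_width: 0.0344
gripper_force: 58.9
```

>>> move_arm:
  plan:
    - [[-0.03, -0.25, 0, 0, 0, 0], [-0.06, -0.5, 0, 0, 0, 0], [-0.1, -0.75, 0, 0, 0, 0], [-0.13, -1.0, 0, 0, 0, 0], [-0.16, -1.2, 0, 0, 0, 0]]

```text
clock: 13.32
tool_pos: [0.4794, -0.1104, 0.0322]
tcp_rot: [0.752, 0.659, 0.001, -0.0]
wrist_force: [-2.0, 1.9, 8.7]
gripper_width: 0.0345
gripper_force: 58.9
```

>>> move_arm:
  plan:
    - [[-0.01, -0.08, 0, 0, 0, 0], [-0.015, -0.12, 0, 0, 0, 0], [-0.015, -0.12, 0, 0, 0, 0]]

```text
clock: 13.7
tool_pos: [0.4789, -0.114, 0.0322]
tcp_rot: [0.752, 0.659, 0.002, -0.001]
wrist_force: [-2.7, 5.2, 10.4]
gripper_width: 0.0343
gripper_force: 59.3
```

>>> move_arm:
  plan:
    - [[0, 0, 0, 0, 0, 0], [0, 0, 0, 0, 0, 0], [0, 0, 0.8, 0, 0, 0], [0, 0, 1.8, 0, 0, 0], [0, 0, 2.8, 0, 0, 0]]
  jaw: -1

```text
clock: 14.32
tool_pos: [0.4778, -0.117, 0.172]
tcp_rot: [0.752, 0.659, -0.0, 0.0]
wrist_force: [0.6, 0.1, -0.3]
gripper_width: 0.0857
gripper_force: 0.0
```

>>> move_arm:
  plan:
    - [[0, 0, 0.8, 0, 0, 0], [0, 0, 0.8, 0, 0, 0]]

```text
clock: 14.58
tool_pos: [0.4804, -0.1174, 0.2138]
tcp_rot: [0.752, 0.659, 0.003, 0.002]
wrist_force: [-1.0, 0.2, -0.4]
gripper_width: 0.0856
gripper_force: 0.0
```

```bash
python3 - <<'E'
from h import *
s=env.state(); im,d=env.capture("wrist"); im2,d2=env.capture("top")
print(s["clock"],s["tool_pos"].round(4))
cv2.imwrite("pics/m4.png",cv2.hconcat([cv2.resize(im,(480,300)),cv2.resize(cv2.convertScaleAbs(im2[130:280,190:350],alpha=1.5),(320,300))]))
np.save("w4.npy",d)
c=campose("wrist",s)
V,U=np.mgrid[0:330,100:560]; px=np.c_[U.ravel(),V.ravel()]; P=bydepth(c,px,d)
k=(P[:,2]>.038)&(P[:,2]<.056)&(im[px[:,1],px[:,0]].max(1)<70); 
m=np.zeros((400,640),np.uint8); m[px[k,1],px[k,0]]=1; m=cv2.morphologyEx(m,cv2.MORPH_OPEN,np.ones((5,5)))
for q in cv2.findContours(m,0,2)[0]:
    if cv2.contourArea(q)<300: continue
    print("dark",cv2.boundingRect(q),cv2.minAreaRect(onplane(c,q.reshape(-1,2),.046)[:,:2].astype(np.float32)))
hsv=cv2.cvtColor(im,cv2.COLOR_BGR2HSV); m=((hsv[...,0]>20)&(hsv[...,0]<35)&(hsv[...,1]>130)).astype(np.uint8)
for q in cv2.findContours(m,0,2)[0]:
    if cv2.contourArea(q)<60: continue
    print("yellow",cv2.boundingRect(q),cv2.minAreaRect(onplane(c,q.reshape(-1,2),.046)[:,:2].astype(np.float32)))
E
```

```text
14.575 [ 0.4804 -0.1174  0.2138]
dark (259, 16, 54, 94) ((0.47182852029800415, -0.018574602901935577), (0.032969843596220016, 0.07044322043657303), 2.557004928588867)
yellow (273, 63, 34, 38) ((0.47228682041168213, -0.03224265202879906), (0.023833148181438446, 0.02759157307446003), 2.441333055496216)
```

View pics/m4.png

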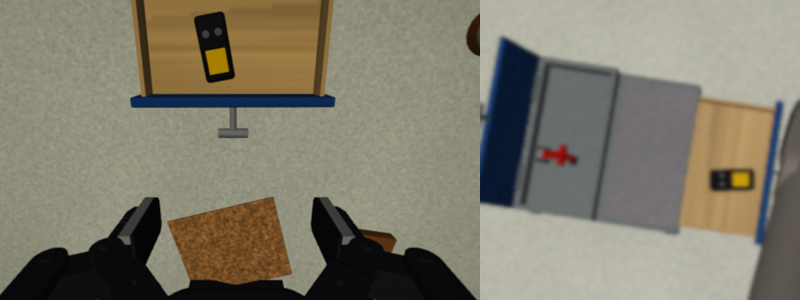

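The meter lies at (0.471, -0.0185), 33 × 70 mm as it should be, turned +10° from the hand. The drawer is fully out. I'm going over it and then down.

>>> move_arm:
  plan:
    - [[-0.06, 0.7, 0, 0, 0, 0.6], [-0.12, 1.4, -0.3, 0, 0, 1.2], [-0.16, 1.97, -0.8, 0, 0, 1.69], [-0.16, 1.97, -1.6, 0, 0, 1.69], [-0.16, 1.97, -2.4, 0, 0, 1.69]]

```text
clock: 15.3
tool_pos: [0.4688, -0.0176, 0.0881]
tcp_rot: [0.691, 0.723, -0.001, -0.001]
wrist_force: [0.2, 0.3, -0.6]
gripper_width: 0.0854
gripper_force: 0.0
```

>>> move_arm:
  plan:
    - [[0, 0, -0.5, 0, 0, 0], [0, 0, -0.95, 0, 0, 0], [0, 0, -1.32, 0, 0, 0], [0, 0, -1.32, 0, 0, 0], [0, 0, -1.32, 0, 0, 0]]

```text
clock: 15.92
tool_pos: [0.4698, -0.0183, 0.0244]
tcp_rot: [0.691, 0.723, -0.0, -0.0]
wrist_force: [0.3, -0.1, 0.2]
gripper_width: 0.0855
gripper_force: 0.0
```

>>> move_arm:
  plan:
    - [[0, 0, 0, 0, 0, 0], [0, 0, 0, 0, 0, 0], [0, 0, 0, 0, 0, 0], [0, 0, 0, 0, 0, 0], [0, 0, 0, 0, 0, 0]]
  jaw: 1

```text
clock: 16.55
tool_pos: [0.4706, -0.0179, 0.0253]
tcp_rot: [0.691, 0.723, 0.0, 0.0]
wrist_force: [-2.2, 1.1, 6.3]
gripper_width: 0.0331
gripper_force: 59.7
```

Gripped. I'm lifting it and carrying it to the mat.

>>> move_arm:
  plan:
    - [[0, 0, 0.3, 0, 0, 0], [0, 0, 0.8, 0, 0, 0], [0, 0, 1.3, 0, 0, 0], [0, 0, 1.7, 0, 0, 0], [0, 0, 1.8, 0, 0, 0]]

```text
clock: 17.18
tool_pos: [0.4711, -0.018, 0.1163]
tcp_rot: [0.691, 0.723, 0.001, 0.001]
wrist_force: [0.0, 0.1, -1.2]
gripper_width: 0.0325
gripper_force: 60.0
```

>>> move_arm:
  plan:
    - [[-0.02, -0.3, 0, 0, 0, 0], [-0.06, -0.8, 0, 0, 0, 0], [-0.1, -1.4, 0, 0, 0, 0], [-0.14, -2.0, 0, 0, 0, 0], [-0.18, -2.6, 0, 0, 0, 0]]

```text
clock: 17.8
tool_pos: [0.4597, -0.15, 0.1136]
tcp_rot: [0.691, 0.723, -0.001, -0.001]
wrist_force: [-0.4, -0.2, -1.1]
gripper_width: 0.0327
gripper_force: 60.0
```

>>> move_arm:
  plan:
    - [[-0.05, -0.7, 0, 0, 0, 0], [-0.1, -1.4, 0, 0, 0, 0], [-0.15, -2.1, 0, 0, 0, 0], [-0.2, -2.8, 0, 0, 0, 0], [-0.24, -3.2, 0, 0, 0, 0]]

```text
clock: 18.42
tool_pos: [0.4469, -0.311, 0.1136]
tcp_rot: [0.692, 0.722, -0.001, -0.001]
wrist_force: [0.2, -0.1, -2.1]
gripper_width: 0.0328
gripper_force: 60.0
```

>>> move_arm:
  plan:
    - [[-0.01, -0.2, 0, 0, 0, 0], [-0.02, -0.29, 0, 0, 0, 0], [-0.02, -0.29, 0, 0, 0, 0]]

```text
clock: 18.8
tool_pos: [0.448, -0.322, 0.1143]
tcp_rot: [0.691, 0.723, 0.0, -0.0]
wrist_force: [0.2, -0.7, -1.7]
gripper_width: 0.0328
gripper_force: 60.0
```

```bash
python3 - <<'E'
from h import *
s=env.state(); im,d=env.capture("wrist"); im2,d2=env.capture("side")
print(s["clock"],s["tool_pos"].round(4),s["gripper_width"],s["wrist_force"])
cv2.imwrite("pics/m5.png",cv2.hconcat([cv2.resize(im,(480,300)),cv2.resize(cv2.convertScaleAbs(im2[200:380,260:450],alpha=1.4),(320,300))]))
for n in("wrist","side"):
    I=im if n=="wrist" else im2; c=campose(n,s); hsv=cv2.cvtColor(I,cv2.COLOR_BGR2HSV); m=((hsv[...,0]<20)&(hsv[...,1]>80)).astype(np.uint8)
    q=max(cv2.findContours(m,0,2)[0],key=cv2.contourArea); print(n,cv2.boundingRect(q),cv2.minAreaRect(onplane(c,q.reshape(-1,2),.004)[:,:2].astype(np.float32)))
E
```

```text
18.8 [ 0.448  -0.322   0.1143] 0.03282501122709426 [ 0.22424227 -0.68911701 -1.68083148]
wrist (187, 81, 243, 206) ((0.4489568769931793, -0.31959179043769836), (0.16889232397079468, 0.14906944334506989), 7.04174280166626)
side (286, 40, 354, 207) ((1.184251070022583, 0.27371925115585327), (0.4376790523529053, 1.6945523023605347), 0.3437407910823822)
```

View pics/m5.png

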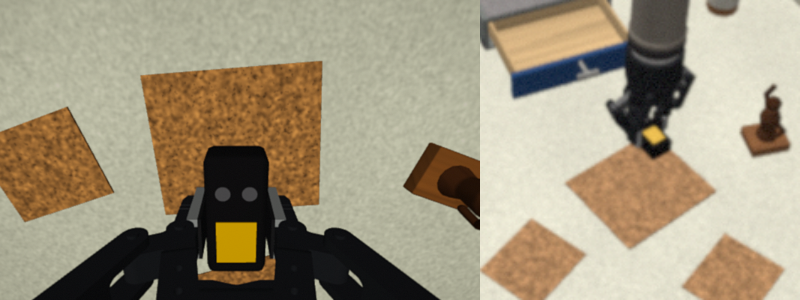

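The meter is held level with its display up over the mat, whose centre measures (0.449, -0.320). I'm lowering it.

>>> move_arm:
  plan:
    - [[0.01, 0.03, -0.6, 0, 0, 0], [0.01, 0.03, -1.2, 0, 0, 0], [0.01, 0.03, -1.7, 0, 0, 0], [0.01, 0.03, -1.95, 0, 0, 0], [0.01, 0.03, -2.05, 0, 0, 0]]

```text
clock: 19.52
tool_pos: [0.4488, -0.3205, 0.0118]
tcp_rot: [0.691, 0.723, 0.0, -0.0]
wrist_force: [0.4, -0.3, -1.8]
gripper_width: 0.0328
gripper_force: 60.0
```

>>> move_arm:
  plan:
    - [[0, 0, -0.04, 0, 0, 0], [0, 0, -0.08, 0, 0, 0], [0, 0, -0.1, 0, 0, 0], [0, 0, -0.1, 0, 0, 0]]

```text
clock: 20.02
tool_pos: [0.4489, -0.3211, 0.0074]
tcp_rot: [0.691, 0.723, 0.0, 0.0]
wrist_force: [0.1, -0.1, -1.1]
gripper_width: 0.0329
gripper_force: 60.0
```

>>> move_arm:
  plan:
    - [[0, 0, -0.02, 0, 0, 0], [0, 0, -0.04, 0, 0, 0], [0, 0, -0.04, 0, 0, 0]]

```text
clock: 20.4
tool_pos: [0.4489, -0.3211, 0.0074]
tcp_rot: [0.691, 0.723, 0.001, -0.0]
wrist_force: [-3.4, 4.0, 16.8]
gripper_width: 0.0329
gripper_force: 62.3
```

>>> move_arm:
  plan:
    - [[0, 0, 0.03, 0, 0, 0], [0, 0, 0.03, 0, 0, 0]]

```text
clock: 20.65
tool_pos: [0.449, -0.3213, 0.0074]
tcp_rot: [0.691, 0.723, 0.0, 0.0]
wrist_force: [-1.3, 2.2, 6.7]
gripper_width: 0.0329
gripper_force: 61.0
```

>>> move_arm:
  plan:
    - [[0, 0, 0, 0, 0, 0], [0, 0, 0, 0, 0, 0], [0, 0, 0, 0, 0, 0], [0, 0, 0.3, 0, 0, 0], [0, 0, 0.9, 0, 0, 0]]
  jaw: -1

```text
clock: 21.28
tool_pos: [0.4479, -0.3206, 0.0519]
tcp_rot: [0.691, 0.723, -0.0, -0.001]
wrist_force: [0.9, -0.2, 0.6]
gripper_width: 0.0854
gripper_force: 0.0
```

>>> move_arm:
  plan:
    - [[0, 0, 0.8, 0, 0, 0], [0, 0, 1.6, 0, 0, 0], [0, -0.8, 2.2, 0, 0, 0], [0, -1.6, 2.4, 0, 0, 0], [0, -1.6, 2.4, 0, 0, 0]]

```text
clock: 21.9
tool_pos: [0.4478, -0.4054, 0.1743]
tcp_rot: [0.693, 0.721, -0.001, 0.003]
wrist_force: [-0.9, -0.3, -0.5]
gripper_width: 0.0855
gripper_force: 0.0
```

```bash
python3 - <<'E'
from h import *
s=env.state(); im,d=env.capture("wrist"); im2,d2=env.capture("side"); im3,d3=env.capture("top")
print(s["clock"],s["tool_pos"].round(4))
cv2.imwrite("pics/m6.png",cv2.hconcat([cv2.resize(im,(320,200)),cv2.resize(im2,(320,200))]))
cv2.imwrite("pics/m6.png",cv2.vconcat([cv2.hconcat([cv2.resize(im,(400,250)),cv2.resize(im3,(400,250))]),cv2.resize(cv2.convertScaleAbs(im2[90:370,100:548],alpha=1.3),(800,340))[:, :800]]))
c=campose("wrist",s)
V,U=np.mgrid[0:300,60:580]; px=np.c_[U.ravel(),V.ravel()]; P=bydepth(c,px,d)
k=(P[:,2]>.02)&(P[:,2]<.04)&(np.hypot(P[:,0]-.449,P[:,1]+.32)<.07); print("meter",cv2.minAreaRect(P[k][:,:2].astype(np.float32)),np.median(P[k][:,2]))
E
```

```text
21.9 [ 0.4478 -0.4054  0.1743]
meter ((0.4497118890285492, -0.321553111076355), (0.03403317555785179, 0.0715709999203682), 2.5964479446411133) 0.027260537915003324
```

View pics/m6.png

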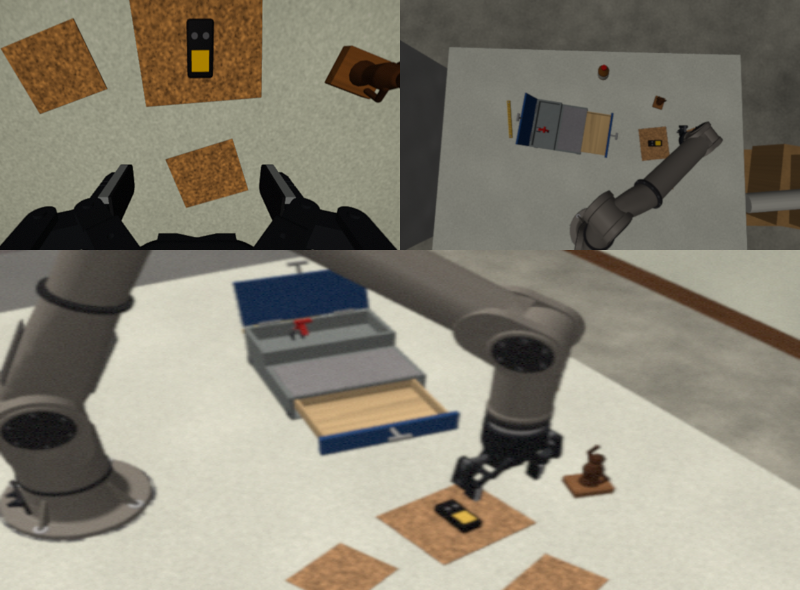

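The meter lies display up at (0.450, -0.3215), within 2 mm of the mat's centre. The lid, stay and drawer are open, the figurine, bottle and rule look undisturbed, and the gripper is clear.

```bash
python3 -c "from cell import env; print(env.hand_in())"
```

```text
the job is handed in; nothing more can be done
None
```

The job is done and handed in after about 22 s: the meter lies display up within about 2 mm of the cork mat's centre, the lid, stay and drawer are open, and the figurine, bottle and rule look undisturbed.

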